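# Shut and lock a tab-latched butterfly valve on the pump bench

## Task

Shut the butterfly valve on the pump set: squeeze both orange tabs of its black knob, turn it clockwise until you feel the disc bear on its rubber liner, go on to the next notch that leaves the disc nipped in the rubber, and let the tabs spring out into the notches so that it stays locked. Do not crush the liner, squeeze the plastic tabs hard or force the knob against its latch, and leave the bottle, jar and wrench where they are.

Things in the scene. Friction and masses are not known exactly. Their poses are not given: they have to be found in the camera images.
- pump_set: Blue pump and motor, steel pipe (48 mm) and butterfly valve, bolted to a base plate 180 x 780 mm; fixed. Origin on the bench under the valve's upright stem; +y along the pipe to the outlet flange (at y 145 to 161 mm, 159 mm high), pump and motor at y -270 to -590 mm, up to 196 mm high; pressure gauge at y -190 mm, 226 mm high. z up.
- knob_top (a point): Middle of the knob's top, on the stem axis, 236 mm above the bench. Turns with the knob: x points from the axis to tab_a, y along the knob's bar (white pointer line), z up. The black knob is 44 mm tall; its bar is 62 x 16 mm, its middle 32 mm wide between the tabs.
- knob (a joint): Turn of the knob in rad, clockwise from above positive: 0 at the start notch (partly open), growing as the valve shuts. A notch is centred at every multiple of 10 degrees (0.1745 rad) from -0.52 to 1.57. Turning freely takes about 0.04 Nm.
- tab_a: Orange squeeze tab on the knob; origin in the middle of its flat pad (20 mm wide, 40 mm tall, 195 to 235 mm above the bench), x axis outward. The pads stand 54 mm apart, 44 mm squeezed home (5 mm each). A spring pushes each out with 7 N, 11 N when squeezed. A foot (top 190 mm above the bench) has a tooth that locks in the notch plate, clear once the tab is 2.8 mm in.
- tab_b: The opposite squeeze tab, the same; its x axis points outward on the other side. Both teeth must be clear before the knob turns; each springs out by itself when let go over a notch. About 22 N of grip holds both in and turns the knob; over 40 N on a tab breaks it.
- notch_plate: Fixed round steel plate under the knob, 110 mm across, upright teeth on its rim up to 190 mm above the bench: fingertips must stay above. Origin on the stem axis, 176 mm above the bench. In a notch the knob has 0.03 rad of play either way; the rubber turns the knob back as the grip eases, so let go at the middle or up to 0.03 rad past. A tab's tooth pressed on it with over 15 N strains the latch.
- liner: Rubber liner inside the valve, not seen; origin in the bore, 95 mm above the bench. Its wear decides where the disc first bears on it: from 0.48 to 1.12 rad of the knob, known only by feel. From there the knob's torque rises 1.4 Nm per rad, the force on the rubber about 96 N per rad: nipped above 2 N (0.02 rad on), crushed at 28 N (0.29 rad on, 0.4 Nm).
- bottle: Clear bottle with an orange cap, 62 mm across, 190 mm tall, standing beyond the pipe; origin under its middle. Bystander.
- jar: Grey jar with a steel lid, 52 mm across, 75 mm tall, on the robot's side of the pipe; origin under its middle. Bystander.
- wrench: Steel wrench 190 mm long, lying on the bench beyond the pipe; origin under its middle, x along it. Bystander.

How it is judged:
By the outcome, as a careful person would: the job done as asked, in the order asked, and still so for the second after the job is handed in, with the robot touching nothing.
It also fails if it takes over 54 s, if anything falls off the work surface, if the arm or the gripper's body presses on something with over 40 N, if the wrist force passes 120 N, or if a joint passes its speed limit or range.

## Robot

A 6-joint arm with a two-finger parallel gripper is mounted at the origin on the work surface. World frame = base frame: x ahead of the robot, y to its left, z up, the work surface at z = 0. Lengths are in mm, angles in rad, forces in N, time in s.
With the tool pointing down it reaches from about 375 to 900 mm from the base axis. Payload 3.1 kg.
Tool frame: the origin (TCP) lies on the centre line of the jaws, within the pads' length; the fingertips stand 14 mm ahead of it and the grasp point (between the pads) lies 5 mm behind it; x points along the fingers, z is the direction in which the jaws open and shut, and the axes are right-handed (so a half turn about x gives the same grasp; the last joint's range is limited). The gripper opens to 87 mm and grips with 3 to 60 N. Pads are 19 mm wide; open, the fingers measure 117 mm over their backs; the gripper's body (75 mm by 190 mm) begins 51 mm behind the grasp point.
Start: joints at [1.101, 0.527, 1.433, -0, 1.181, -0.178], TCP at [179.757, 598.568, 236.548] pointing down, gripper open.
Joint ranges: [-3.08, 3.08], [-0.75, 2.2], [0.22, 2.44], [-1.43, 4.57], [0, 2.65], [-2.85, 2.85]. Speed limits (rad/s): [2.79, 2.79, 3.14, 3.14, 3.14, 3.14].

## Interface

Orientations are given as a 3x3 rotation matrix whose columns are the frame's x, y, z axes.
In Python, from cell import arm gives the robot as it stands.
- The arm moves only by the tool servo_tool, never from a script. Its argument "rows" is one flat list of numbers, 7 for each row, row after row: the turn, a rotation vector about the tool's x, y, z each as a share of 360 degrees, from -1 to 1, then the shift along the tool's x, y, z each as a share of 20 mm, from -1 to 1, then the gripper's target within -1 to 1 (shut at 1, half-way at 0, fully open at -1). In form: [ax, ay, az, tx, ty, tz, gripper, ax, ay, az, tx, ty, tz, gripper, ...]. A call has exactly 10 rows; each row shifts and turns the commanded pose from where the row before left it, along the tool's axes as they then stand; what a row does not reach is not made up. A row lasts 1/8 s, in which the tool goes at most 62.5 mm and 10.7 degrees, less where a joint would pass 70% of its speed; a pose out of reach is approached as far as the arm can. A call with a number of a shift or a turn outside -1 to 1 is refused whole. A call with a gripper value outside its range is refused whole. The fingers move at their own pace and stop on an object; "squeeze" is the grip in N (left out, the last holds). Time passes only in rows, so rows that do not move let the fingers close, or fill a call up. It gives the time, the measured TCP pose, the force and the opening at its end, in the units of the state.
- arm.observe(): the state, without advancing time (a new reading comes with each control period).
- arm.grab_frame(name): name is "scene" or "top" or "wrist"; returns a dict with "color" (384x512x3 uint8, red, green, blue), "fx", "fy", "cx", "cy" (pixels), "T" (4x4, takes a point from camera to world coordinates); the wrist camera has in their place "tool_from_camera" (4x4, takes a point from camera to tool coordinates, whose origin is the TCP and whose axes are the tool frame's). Camera axes: x right, y up, looking along -z (the intrinsics and any distortion apply to the point x, -y, -z); pixel columns grow to the right and rows downward; lengths in mm; the calibration is good to about 2 mm. A picture is of the moment at which its call begins: read the wrist's pose just before it. There is no depth.
- arm.finish_job(): hands the job in, once; it reports no verdict.
The state is a dict: "time": time; "joint_pos": joint angles; "joint_vel": joint speeds; "joint_torque": joint torques, N m; "position": TCP position; "eef_rot": TCP orientation; "contact_force": force on the tool from outside, world axes, zero at the start; "torque": the same for the moment, N m; "grip_width": finger opening in mm.
Only numpy, scipy, OpenCV 4.12 (cv2) and the standard library are available. Lean on these libraries where they do the work, as an engineer would, in place of code of your own. Each camera call takes 0.05 s, during which the arm holds its last target.

## Working session

There is one attempt and no reset: what is moved stays moved. The work goes in short steps, Python scripts to look and compute and a tool call to move; the robot and the scene stay as the last step left them, time stands still between calls to the robot, and variables do not carry over. Pictures are saved under pics/ and viewed, and the job is handed in when it is done.

Besides the shell and the picture viewer there is one more tool, called after "Emit:" as name(argument=value, ...) on one line, values as JSON. servo_tool: Moves the arm, as the interface text tells. Shift numbers are shares of 20 mm and turn numbers shares of 360 degrees, none past 1 either way. Its arguments: {"type":"object","properties":{"rows":{"type":"array","items":{"type":"number","minimum":-1,"maximum":1}},"squeeze":{"type":"number"}},"required":["rows"]}

```bash
mkdir -p pics; ls
python3 - <<'E'
from cell import arm
import cv2,numpy as np
s=arm.observe()
for k,v in s.items(): print(k,np.round(v,4).tolist())
for n in ("scene","top","wrist"):
    f=arm.grab_frame(n); cv2.imwrite(f"pics/{n}0.png",f["color"][:,:,::-1])
    np.savez(f"pics/{n}0.npz",**f)
    print(n,{k:np.round(v,3).tolist() for k,v in f.items() if k!="color"})
E
```

```text
pics
time 0.0
joint_pos [1.1005, 0.5285, 1.4339, 0.0, 1.1814, -0.1785]
joint_vel [0.0006, -0.0013, 0.001, -0.0003, -0.0005, 0.0006]
joint_torque [-0.0, -44.0042, -17.6589, 0.0632, 0.0584, -0.0002]
position [179.4327, 597.9637, 235.5675]
eef_rot [[-0.001, -0.9577, 0.2877], [-0.0019, 0.2877, 0.9577], [-1.0, 0.0004, -0.0021]]
contact_force [0.6621, 1.2641, 0.3091]
torque [0.0228, 0.0096, 0.0158]
grip_width 87.258
scene {'fx': 496.846, 'fy': 496.846, 'cx': 256.116, 'cy': 182.839, 'T': [[-0.418, -0.749, 0.513, 1197.454], [0.908, -0.344, 0.238, 378.709], [-0.001, 0.566, 0.825, 1135.385], [0.0, 0.0, 0.0, 1.0]]}
top {'fx': 450.939, 'fy': 450.939, 'cx': 255.605, 'cy': 190.799, 'T': [[-0.018, 0.994, -0.109, 476.982], [-1.0, -0.02, -0.023, 81.723], [-0.025, 0.109, 0.994, 1073.338], [0.0, 0.0, 0.0, 1.0]]}
wrist {'fx': 303.449, 'fy': 303.449, 'cx': 258.214, 'cy': 190.667, 'tool_from_camera': [[0.0, 0.305, -0.952, -149.423], [-0.001, 0.952, 0.305, 83.977], [1.0, 0.001, 0.0, -0.497], [0.0, 0.0, 0.0, 1.0]]}
```

View pics/scene0.png

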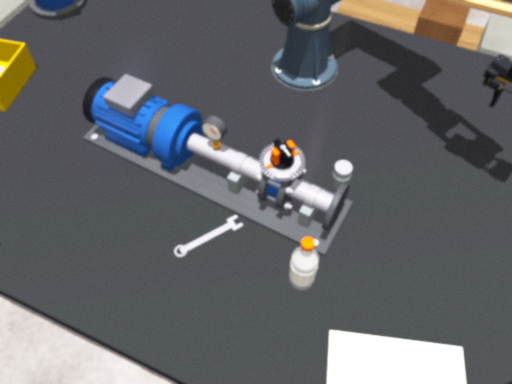

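View pics/top0.png

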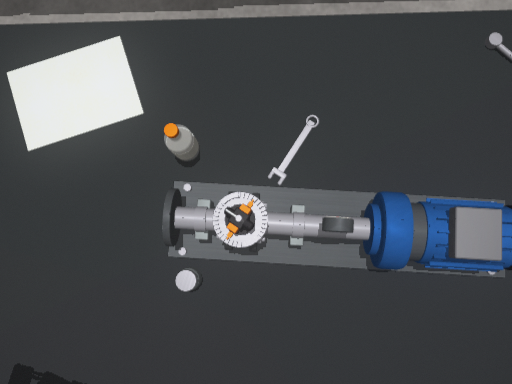

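View pics/wrist0.png

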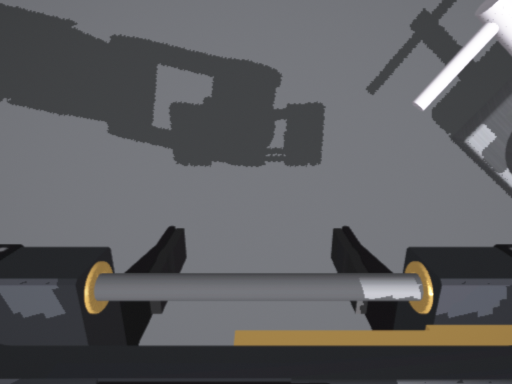

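The top view shows the knob at about (240,219), with tabs at about (247,207) and (232,230). The bottle cap is at (171,130), the jar at (187,280) and the wrench at (295,150). I'll zoom in.

Run:
```python
import cv2,numpy as np
im=cv2.imread("pics/top0.png"); c=im[180:260,200:280]
cv2.imwrite("pics/topz.png",cv2.resize(c,(640,640),interpolation=cv2.INTER_CUBIC))
im=cv2.imread("pics/scene0.png"); c=im[125:205,240:340]
cv2.imwrite("pics/scz.png",cv2.resize(c,(800,600),interpolation=cv2.INTER_CUBIC))
```

```text
(no output)
```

View pics/topz.png

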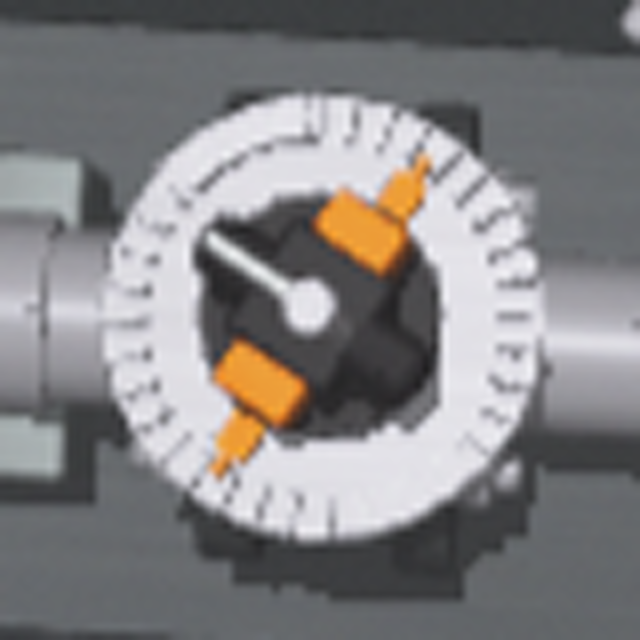

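View pics/scz.png

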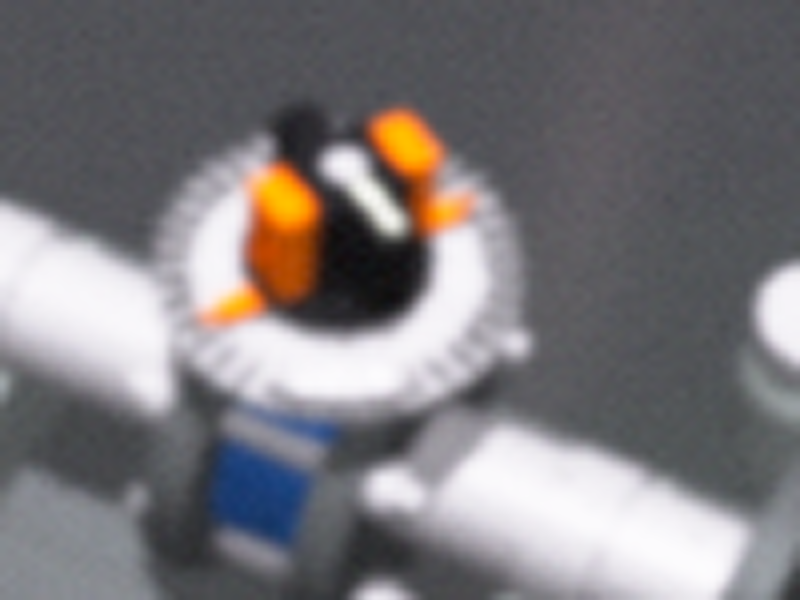

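The knob hub is at about (310,305) in the zoom, with pads at (360,230) and (262,382) and foot tips at (422,160) and (218,470). In the scene zoom the hub is at (345,160).

```bash
cat > h.py <<'E'
import numpy as np,cv2
def ray(f,u,v,z,T=None):
    T=f["T"] if T is None else T
    d=T[:3,:3]@np.array([(u-f["cx"])/f["fx"],-(v-f["cy"])/f["fy"],-1]); o=T[:3,3]
    return o+d*(z-o[2])/d[2]
E
python3 - <<'E'
from h import *
t=np.load("pics/top0.npz"); s=np.load("pics/scene0.npz")
tz=lambda x,y,z:ray(t,200+(x+.5)/8-.5,180+(y+.5)/8-.5,z)
sz=lambda x,y,z:ray(s,240+(x+.5)/8-.5,125+(y+.5)/7.5-.5,z)
np.set_printoptions(precision=1,suppress=True)
print("hub",tz(310,305,236),sz(345,160,236))
a,b=tz(360,230,235),tz(262,382,235);print(a,b,(a+b)/2,np.degrees(np.arctan2(*(a-b)[1::-1])),np.linalg.norm(a-b))
a,b=tz(422,160,188),tz(218,470,188);print(a,b,(a+b)/2,np.degrees(np.arctan2(*(a-b)[1::-1])))
print("plate", tz(323,318,190))
a,b=tz(310,305,236),tz(207,237,236);print("ptr",np.degrees(np.arctan2(*(b-a)[1::-1])))
a,b=sz(415,120,235),sz(285,190,235);print("sc",a,b,(a+b)/2,np.degrees(np.arctan2(*(a-b)[1::-1])))
for n,u,v,z in (("cap",171,130,190),("jar",187,280,75),("gauge",338,224,226),("fl",172,216,159),("pipeend",370,228,119)): print(n,ray(t,u,v,z))
E
```

```text
hub [519.2 133.7 236. ] [517.6 131.9 236. ]
[536.5 121.9 235. ] [501.6 145.2 235. ] [519.  133.5 235. ] -33.72891229952838 41.950904659212426
[556.8 108.6 188. ] [481.7 159.8 188. ] [519.3 134.2 188. ] -34.28342455975742
plate [518.3 133.4 190. ]
ptr 55.621693022209065
sc [493.6 144.  235. ] [534.8 120.5 235. ] [514.2 132.2 235. ] 150.39522612370786
cap [700.2 269.6 190. ]
jar [393.1 258.   75. ]
gauge [504.4 -51.8 226. ]
fl [529.1 273.7 159. ]
pipeend [ 498.2 -135.2  119. ]
```

Emit:
servo_tool(rows=[-0.0289,0,0,-0.4,0,0,-1,-0.0289,0,0,-0.4,0,0,-1,-0.0289,0,0,-0.4,0,0,-1,-0.0289,0,0,-0.4,0,0,-1,-0.0289,0,0,-0.4,0,0,-1,-0.0289,0,0,-0.4,0,0,-1,-0.0289,0,0,-0.4,0,0,-1,0,0,0,0,0.365,-1,-1,0,0,0,0,0.365,-1,-1,0,0,0,0,0.365,-1,-1], squeeze=24)

```text
time: 1.4
position: [218.3, 544.9, 292.0]
eef_rot: [[-0.0, -0.559, -0.829], [-0.001, -0.829, 0.559], [-1.0, 0.001, -0.0]]
contact_force: [-0.3, -0.1, -0.2]
grip_width: 86.6
```

Emit:
servo_tool(rows=[0,0,0,0,0.365,-1,-1,0,0,0,0,0.365,-1,-1,0,0,0,0,0.365,-1,-1,0,0,0,0,0.365,-1,-1,0,0,0,0,0.365,-1,-1,0,0,0,0,0.365,-1,-1,0,0,0,0,0.365,-1,-1,0,0,0,0,0.365,-1,-1,0,0,0,0,0.365,-1,-1,0,0,0,0,0.365,-1,-1])

```text
time: 2.65
position: [343.3, 373.6, 292.6]
eef_rot: [[0.0, -0.558, -0.83], [0.0, -0.83, 0.558], [-1.0, -0.0, -0.0]]
contact_force: [-0.1, -0.3, -0.4]
grip_width: 86.9
```

Emit:
servo_tool(rows=[0,0,0,0,0.365,-1,-1,0,0,0,0,0.365,-1,-1,0,0,0,0,0.365,-1,-1,0,0,0,0,0.365,-1,-1,0,0,0,0,0.365,-1,-1,0,0,0,0,0.365,-1,-1,0,0,0,0,0.365,-1,-1,0,0,0,0,0.365,-1,-1,0,0,0,0,0.365,-1,-1,0,0,0,0,0.365,-1,-1])

```text
time: 3.9
position: [468.4, 201.4, 292.6]
eef_rot: [[0.0, -0.558, -0.83], [0.0, -0.83, 0.558], [-1.0, -0.0, -0.0]]
contact_force: [-0.4, -0.0, 0.9]
grip_width: 87.0
```

Emit:
servo_tool(rows=[0,0,0,0,0.365,-1,-1,0,0,0,0,0.365,-1,-1,0,0,0,0,0.365,-1,-1,0,0,0,0,0.365,-1,-1,0,0,0,0,0,0,-1,0,0,0,0,0,0,-1,0,0,0,0,0,0,-1,0,0,0,0,0,0,-1,0,0,0,0,0,0,-1,0,0,0,0,0,0,-1])

```text
time: 5.15
position: [518.0, 134.0, 292.6]
eef_rot: [[0.0, -0.557, -0.83], [-0.0, -0.83, 0.557], [-1.0, -0.0, -0.0]]
contact_force: [0.1, 0.4, -0.6]
grip_width: 87.3
```

Run:
```python
from cell import arm
from h import *
s=arm.observe()
for k,v in s.items(): print(k,np.round(v,4).tolist())
f=arm.grab_frame("wrist"); cv2.imwrite("pics/w1.png",f["color"][:,:,::-1]); np.savez("pics/w1.npz",pos=s["position"],R=s["eef_rot"],**f)
```

```text
time 5.15
joint_pos [0.0442, 0.341, 1.5882, -0.0, 1.2122, -2.5062]
joint_vel [-0.0035, 0.0012, -0.0015, -0.0002, -0.0011, -0.0001]
joint_torque [0.0342, -35.6535, -18.1523, -0.0766, 0.0174, 0.0001]
position [518.0298, 134.0321, 292.6043]
eef_rot [[0.0001, -0.5573, -0.8303], [-0.0, -0.8303, 0.5573], [-1.0, -0.0, -0.0001]]
contact_force [0.144, 0.3729, -0.642]
torque [0.1138, 0.0394, 0.0033]
grip_width 87.2633
```

View pics/w1.png

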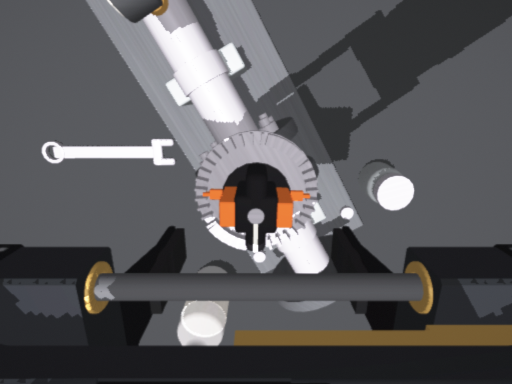

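The wrist view shows the hub at about (256,216), with the tabs level at (228,207) and (285,207), so the angle is good. I'll refine with a zoom.

Run:
```python
import cv2
im=cv2.imread("pics/w1.png")[170:270,196:316]
cv2.imwrite("pics/w1z.png",cv2.resize(im,(720,600),interpolation=cv2.INTER_CUBIC))
```

```text
(no output)
```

View pics/w1z.png

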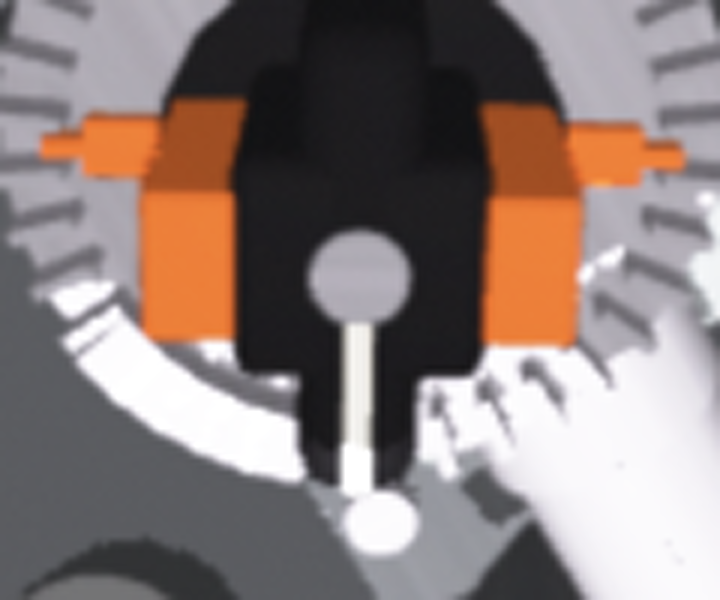

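Run:
```python
from h import *
f=np.load("pics/w1.npz"); M=np.eye(4);M[:3,:3]=f["R"];M[:3,3]=f["pos"]; T=M@f["tool_from_camera"]
g=lambda x,y,z:ray(f,196+(x+.5)/6-.5,170+(y+.5)/6-.5,z,T)
np.set_printoptions(precision=2,suppress=True)
h=g(360,277,236);print("hub",h,"tool",f["R"].T@(h-f["pos"]))
P=[g(141,192,235),g(141,340,235),g(581,197,235),g(581,345,235)]
m=np.mean(P,axis=0);print("tabs mid",m,f["R"].T@(m-f["pos"]), np.linalg.norm(P[0]-P[2]),np.linalg.norm(P[0]-P[1]))
d=P[0]-P[2];print(np.degrees(np.arctan2(d[1],d[0])), np.degrees(np.arctan2(f["R"][1,2],f["R"][0,2])))
a,b=g(42,147,188),g(684,157,188);d=a-b;print((a+b)/2,np.degrees(np.arctan2(d[1],d[0])))
```

```text
hub [520.56 132.98 236.  ] tool [56.6  -0.54 -2.68]
tabs mid [520.13 132.58 235.  ] [57.6   0.04 -2.55] 53.18543707958996 19.528890707684685
-34.60732336849683 146.12881565801783
[520.51 133.08 188.  ] -34.85646154941581
```

Emit:
servo_tool(rows=[0.0022,0,0,0.3,0,-0.09,-1,0,0,0,0.6,0,0,-1,0,0,0,0.6,0,0,-1,0,0,0,0.6,0,0,-1,0,0,0,0.6,0,0,-1,0,0,0,0.6,0,0,-1,0,0,0,0.5,0,0,-1,0,0,0,0.25,0,0,-1,0,0,0,0,0,0,-1,0,0,0,0,0,0,-1])

```text
time: 6.45
position: [519.9, 132.8, 211.9]
eef_rot: [[0.001, -0.569, -0.822], [0.0, -0.822, 0.569], [-1.0, -0.001, -0.001]]
contact_force: [0.4, -0.5, 1.0]
grip_width: 87.2
```

Run:
```python
from cell import arm
from h import *
s=arm.observe()
for k in ("time","position","contact_force","torque"): print(k,np.round(s[k],3).tolist())
f=arm.grab_frame("wrist"); cv2.imwrite("pics/w2.png",f["color"][:,:,::-1]); np.savez("pics/w2.npz",pos=s["position"],R=s["eef_rot"],**f)
```

```text
time 6.45
position [519.946, 132.848, 211.918]
contact_force [0.442, -0.452, 0.971]
torque [0.042, 0.077, 0.001]
```

View pics/w2.png

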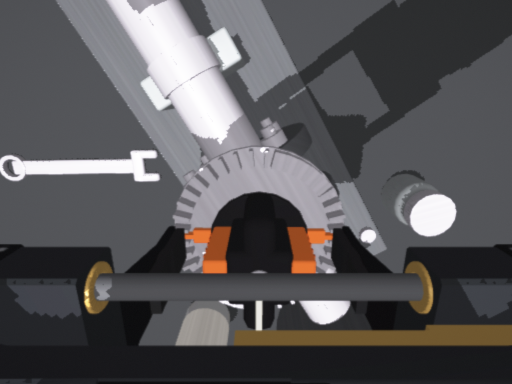

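The tabs span about 204–315 and are centred between the fingers at 183 and 333. Closing gently.

Emit:
servo_tool(rows=[0,0,0,0,0,0,1,0,0,0,0,0,0,1,0,0,0,0,0,0,1,0,0,0,0,0,0,1,0,0,0,0,0,0,1,0,0,0,0,0,0,1,0,0,0,0,0,0,1,0,0,0,0,0,0,1,0,0,0,0,0,0,1,0,0,0,0,0,0,1], squeeze=24)

```text
time: 7.75
position: [519.6, 132.9, 211.6]
eef_rot: [[-0.0, -0.569, -0.822], [-0.0, -0.822, 0.569], [-1.0, 0.0, 0.0]]
contact_force: [0.7, -0.4, 0.8]
grip_width: 43.6
```

```bash
cat > o.py <<'E'
from cell import arm
from h import *
s=arm.observe(); R=np.array(s["eef_rot"])
for k in ("time","position","contact_force","torque","grip_width","joint_pos"): print(k,np.round(s[k],3).tolist())
print("force tool",np.round(R.T@s["contact_force"],2),"zang",np.degrees(np.arctan2(R[1,2],R[0,2])),"cw rad from 145.2:",np.radians(145.2-np.degrees(np.arctan2(R[1,2],R[0,2]))))
E
python3 o.py
```

```text
time 7.75
position [519.572, 132.854, 211.559]
contact_force [0.673, -0.449, 0.771]
torque [0.083, 0.15, 0.011]
grip_width 43.632
joint_pos [0.042, 0.442, 1.682, -0.0, 1.018, -2.494]
force tool [-0.77 -0.01 -0.81] zang 145.31803131332254 cw rad from 145.2: -0.0020600350379314895
```

Emit:
servo_tool(rows=[0.005,0,0,0,0,0,1,0.009,0,0,0,0,0,1,0.009,0,0,0,0,0,1,0.009,0,0,0,0,0,1,0.009,0,0,0,0,0,1,0.009,0,0,0,0,0,1,0.009,0,0,0,0,0,1,0.006,0,0,0,0,0,1,0.0025,0,0,0,0,0,1,0.002,0,0,0,0,0,1])

```text
time: 9.0
position: [519.5, 132.9, 211.6]
eef_rot: [[-0.0, -0.864, -0.504], [0.0, -0.504, 0.864], [-1.0, 0.0, 0.0]]
contact_force: [0.1, 0.4, 0.5]
grip_width: 43.5
```

```bash
python3 o.py
```

```text
time 9.0
position [519.515, 132.939, 211.581]
contact_force [0.144, 0.361, 0.53]
torque [0.176, 0.149, 0.067]
grip_width 43.453
joint_pos [0.042, 0.441, 1.682, 0.0, 1.018, -2.057]
force tool [-0.53 -0.31  0.24] zang 120.25225843038795 cw rad from 145.2: 0.43542023132638813
```

```bash
cat > m.py <<'E'
from cell import arm
from h import *
tq=[];an=[];F=[]
for i in range(5):
    s=arm.observe(); R=np.array(s["eef_rot"]); tq.append(s["torque"][2]); F.append(R.T@s["contact_force"])
    an.append(np.radians(145.2-np.degrees(np.arctan2(R[1,2],R[0,2]))))
    if i<4: f=arm.grab_frame("wrist")
import sys
if len(sys.argv)>1: cv2.imwrite(f"pics/{sys.argv[1]}.png",f["color"][:,:,::-1])
print(round(s["time"],2),"tz",np.round(tq,3),round(np.mean(tq),4),"ang",round(np.mean(an),4),"F",np.round(np.mean(F,0),2),"w",round(s["grip_width"],2))
E
python3 m.py w3
```

```text
9.2 tz [ 0.067 -0.079 -0.06  -0.053 -0.021] -0.0291 ang 0.4352 F [-1.37  0.02  0.88] w 43.78
```

View pics/w3.png

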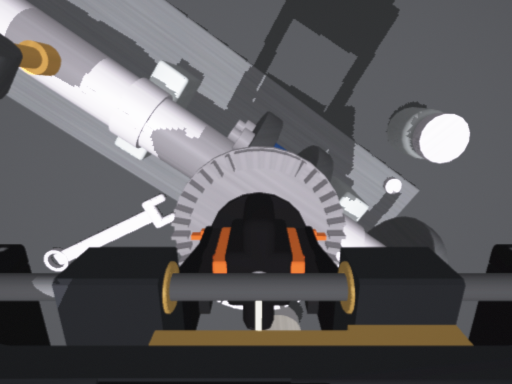

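Emit:
servo_tool(rows=[0.0014,0,0,0,0,0,1,0.0014,0,0,0,0,0,1,0.0014,0,0,0,0,0,1,0.0014,0,0,0,0,0,1,0.0014,0,0,0,0,0,1,0.0014,0,0,0,0,0,1,0.0014,0,0,0,0,0,1,0.0014,0,0,0,0,0,1,0.0014,0,0,0,0,0,1,0.0014,0,0,0,0,0,1])

```text
time: 10.45
position: [519.5, 133.0, 211.5]
eef_rot: [[-0.0, -0.905, -0.426], [0.0, -0.426, 0.905], [-1.0, 0.0, 0.0]]
contact_force: [-1.0, 2.6, 1.4]
grip_width: 44.3
```

```bash
python3 m.py
```

```text
10.65 tz [ 0.026 -0.076 -0.035 -0.037 -0.009] -0.0261 ang 0.5231 F [-2.43  0.5   2.88] w 43.4
```

```bash
cat > m.py <<'E'
from cell import arm
from h import *
import sys
tq=[];an=[];F=[];J=[]
n=5
for i in range(n):
    s=arm.observe(); R=np.array(s["eef_rot"]); tq.append(s["torque"][2]); F.append(R.T@s["contact_force"]); J.append(s["joint_torque"][5])
    an.append(np.radians(145.2-np.degrees(np.arctan2(R[1,2],R[0,2]))))
    if i<n-1: f=arm.grab_frame("wrist")
if len(sys.argv)>1: cv2.imwrite(f"pics/{sys.argv[1]}.png",f["color"][:,:,::-1])
print(round(s["time"],2),"tz",np.round(tq,3),round(np.mean(tq),4),"j6",np.round(J,4),"ang",round(np.mean(an),4),"F",np.round(np.mean(F,0),2),"w",round(s["grip_width"],2))
E
python3 m.py
```

```text
10.85 tz [-0.009 -0.043 -0.005 -0.032  0.001] -0.0179 j6 [-0.036  -0.037  -0.0375 -0.0377 -0.0378] ang 0.5228 F [-2.61  0.54  3.19] w 43.85
```

Emit:
servo_tool(rows=[0.0014,0,0,0,0,0,1,0.0014,0,0,0,0,0,1,0.0014,0,0,0,0,0,1,0.0014,0,0,0,0,0,1,0.0014,0,0,0,0,0,1,0.0014,0,0,0,0,0,1,0.0014,0,0,0,0,0,1,0.0014,0,0,0,0,0,1,0.0014,0,0,0,0,0,1,0.0014,0,0,0,0,0,1])

```text
time: 12.1
position: [519.5, 132.9, 211.5]
eef_rot: [[-0.0, -0.939, -0.345], [0.0, -0.345, 0.939], [-1.0, 0.0, 0.0]]
contact_force: [-2.5, 3.9, 3.2]
grip_width: 43.7
```

```bash
python3 m.py
```

```text
12.3 tz [ 0.025 -0.002 -0.024 -0.073 -0.054] -0.0254 j6 [ 0.002   0.0168 -0.0127 -0.0298 -0.0304] ang 0.6113 F [-3.28  0.84  4.8 ] w 43.52
```

Emit:
servo_tool(rows=[0.0014,0,0,0,0,0.01,1,0.0014,0,0,0,0,0.01,1,0.0014,0,0,0,0,0,1,0.0014,0,0,0,0,0,1,0.0014,0,0,0,0,0,1,0.0014,0,0,0,0,0,1,0.0014,0,0,0,0,0,1,0.0014,0,0,0,0,0,1,0.0014,0,0,0,0,0,1,0.0014,0,0,0,0,0,1])

```text
time: 13.55
position: [519.5, 133.0, 211.5]
eef_rot: [[0.0, -0.965, -0.261], [-0.0, -0.261, 0.965], [-1.0, 0.0, -0.0]]
contact_force: [-1.6, 1.3, 2.6]
grip_width: 43.6
```

```bash
python3 m.py
```

```text
13.75 tz [ 0.042  0.026 -0.04  -0.102 -0.038] -0.0225 j6 [ 0.0007  0.0074 -0.0227 -0.034  -0.0367] ang 0.699 F [-2.69  1.91  1.42] w 43.85
```

Emit:
servo_tool(rows=[0.0014,0,0,0,0.01,0.01,1,0.0014,0,0,0,0,0,1,0.0014,0,0,0,0,0,1,0.0014,0,0,0,0,0,1,0.0014,0,0,0,0,0,1,0.0014,0,0,0,0,0,1,0.0014,0,0,0,0,0,1,0.0014,0,0,0,0,0,1,0.0014,0,0,0,0,0,1,0.0014,0,0,0,0,0,1])

```text
time: 15.0
position: [519.4, 133.2, 211.6]
eef_rot: [[0.0, -0.984, -0.176], [-0.0, -0.176, 0.984], [-1.0, -0.0, -0.001]]
contact_force: [-0.4, -2.7, 1.3]
grip_width: 43.5
```

```bash
python3 m.py
```

```text
15.2 tz [ 0.064  0.02  -0.027 -0.021 -0.025] 0.0021 j6 [-0.0009  0.0057 -0.0243 -0.0357 -0.0384] ang 0.7869 F [-1.18  0.61 -2.87] w 43.82
```

Emit:
servo_tool(rows=[0.0014,0,0,0,0,-0.012,1,0.0014,0,0,0,0,0,1,0.0014,0,0,0,0,0,1,0.0014,0,0,0,0,0,1,0.0014,0,0,0,0,0,1,0.0014,0,0,0,0,0,1,0.0014,0,0,0,0,0,1,0.0014,0,0,0,0,0,1,0.0014,0,0,0,0,0,1,0.0014,0,0,0,0,0,1])

```text
time: 16.45
position: [519.4, 133.2, 211.6]
eef_rot: [[0.0, -0.996, -0.088], [0.0, -0.088, 0.996], [-1.0, -0.0, 0.0]]
contact_force: [1.4, -2.9, 0.5]
grip_width: 43.8
```

```bash
python3 m.py
```

```text
16.65 tz [ 0.06  -0.011 -0.036 -0.024 -0.081] -0.0185 j6 [-0.0007  0.0059 -0.024  -0.0353 -0.038 ] ang 0.875 F [-0.06 -1.46 -2.86] w 43.51
```

Emit:
servo_tool(rows=[0.0014,0,0,0,-0.006,-0.014,1,0.0014,0,0,0,0,0,1,0.0014,0,0,0,0,0,1,0.0014,0,0,0,0,0,1,0.0014,0,0,0,0,0,1,0.0014,0,0,0,0,0,1,0.0014,0,0,0,0,0,1,0.0014,0,0,0,0,0,1,0.0014,0,0,0,0,0,1,0.0014,0,0,0,0,0,1])

```text
time: 17.9
position: [519.4, 133.1, 211.6]
eef_rot: [[0.0, -1.0, -0.0], [0.001, -0.0, 1.0], [-1.0, -0.0, 0.001]]
contact_force: [1.2, 2.5, -0.4]
grip_width: 43.7
```

```bash
python3 m.py
```

```text
18.1 tz [ 0.057 -0.038 -0.05  -0.058 -0.071] -0.0321 j6 [ 0.001   0.0076 -0.0223 -0.0334 -0.0361] ang 0.963 F [-0.26 -1.87  2.33] w 44.07
```

Emit:
servo_tool(rows=[0.0007,0,0,0,-0.006,0.008,1,0.0007,0,0,0,0,0,1,0.0007,0,0,0,0,0,1,0.0007,0,0,0,0,0,1,0.0007,0,0,0,0,0,1,0.0007,0,0,0,0,0,1,0.0007,0,0,0,0,0,1,0.0007,0,0,0,0,0,1,0.0007,0,0,0,0,0,1,0.0007,0,0,0,0,0,1])

```text
time: 19.35
position: [519.4, 133.1, 211.6]
eef_rot: [[-0.0, -0.999, 0.043], [0.0, 0.043, 0.999], [-1.0, 0.0, 0.0]]
contact_force: [0.9, 2.8, 2.2]
grip_width: 43.8
```

```bash
python3 m.py
```

```text
19.55 tz [ 0.09   0.03  -0.065 -0.022 -0.031] 0.0005 j6 [ 0.0219  0.0251  0.0085 -0.0048 -0.0083] ang 1.0067 F [-1.56 -0.62  3.51] w 43.6
```

Emit:
servo_tool(rows=[0.0007,0,0,0,0,0.01,1,0.0007,0,0,0,0,0,1,0.0007,0,0,0,0,0,1,0.0007,0,0,0,0,0,1,0.0007,0,0,0,0,0,1,0.0007,0,0,0,0,0,1,0.0007,0,0,0,0,0,1,0.0007,0,0,0,0,0,1,0.0007,0,0,0,0,0,1,0.0007,0,0,0,0,0,1])

```text
time: 20.8
position: [519.5, 133.1, 211.6]
eef_rot: [[-0.0, -0.996, 0.087], [-0.0, 0.087, 0.996], [-1.0, 0.0, -0.0]]
contact_force: [0.2, 1.4, 2.5]
grip_width: 43.6
```

```bash
python3 m.py
```

```text
21.0 tz [ 0.157  0.104 -0.045  0.023  0.015] 0.0508 j6 [0.0598 0.0642 0.0479 0.0352 0.0323] ang 1.0506 F [-2.83  0.8   1.71] w 43.68
```

Emit:
servo_tool(rows=[0,0,0,0,0,0.004,1,0,0,0,0,0,0,1,0,0,0,0,0,0,1,0,0,0,0,0,0,1,0,0,0,0,0,0,1,0.0007,0,0,0,0,0,1,0.0007,0,0,0,0,0,1,0.0007,0,0,0,0,0,1,0.0007,0,0,0,0,0,1,0.0007,0,0,0,0,0,1])

```text
time: 22.25
position: [519.5, 133.2, 211.6]
eef_rot: [[-0.0, -0.994, 0.109], [-0.0, 0.109, 0.994], [-1.0, 0.0, -0.0]]
contact_force: [-1.7, -0.2, 4.5]
grip_width: 43.9
```

```bash
python3 m.py w4
```

```text
22.45 tz [0.168 0.035 0.09  0.045 0.045] 0.0767 j6 [0.0892 0.0938 0.0779 0.0654 0.0627] ang 1.0725 F [-3.55  1.24 -0.27] w 43.66
```

View pics/w4.png

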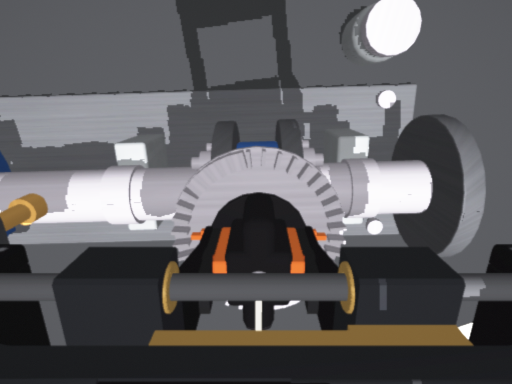

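The torque has risen at about 1.38 Nm/rad since roughly 1.022 rad, so the disc bears on the liner there. The 1.047 notch would sit only 0.025 rad on, inside the play, and would not reliably hold a nip. The next notch, 1.222 rad, is about 0.2 rad on (about 19 N), which is nipped but not crushed. Going to about 1.24 before release.

Emit:
servo_tool(rows=[0.003,0,0,0,0,0,1,0.003,0,0,0,0,0,1,0.003,0,0,0,0,0,1,0.003,0,0,0,0,0,1,0.003,0,0,0,0,0,1,0.003,0,0,0,0,0,1,0.003,0,0,0,0,0,1,0.002,0,0,0,0,0,1,0.0015,0,0,0,0,0,1,0.001,0,0,0,0,0,1], squeeze=26)

```text
time: 23.7
position: [519.5, 133.3, 211.6]
eef_rot: [[-0.0, -0.964, 0.266], [-0.0, 0.266, 0.964], [-1.0, 0.0, -0.0]]
contact_force: [-1.0, -0.7, 4.3]
grip_width: 43.5
```

```bash
python3 m.py w5
```

```text
23.9 tz [0.338 0.29  0.278 0.266 0.307] 0.2958 j6 [0.3073 0.3079 0.2835 0.2657 0.2621] ang 1.2329 F [-4.26  1.07 -1.17] w 44.21
```

View pics/w5.png

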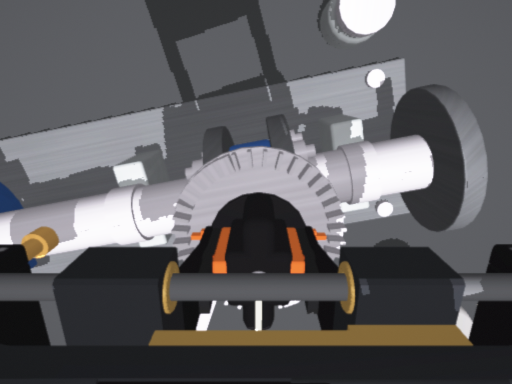

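Run:
```python
import cv2,numpy as np
o=[]
for n in("w4","w5"):
    im=cv2.imread(f"pics/{n}.png")
    o.append(np.hstack([cv2.resize(im[205:265,x:x+60],(390,300),interpolation=cv2.INTER_CUBIC) for x in(170,290)]))
cv2.imwrite("pics/wz.png",np.vstack(o))
```

```text
(no output)
```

View pics/wz.png

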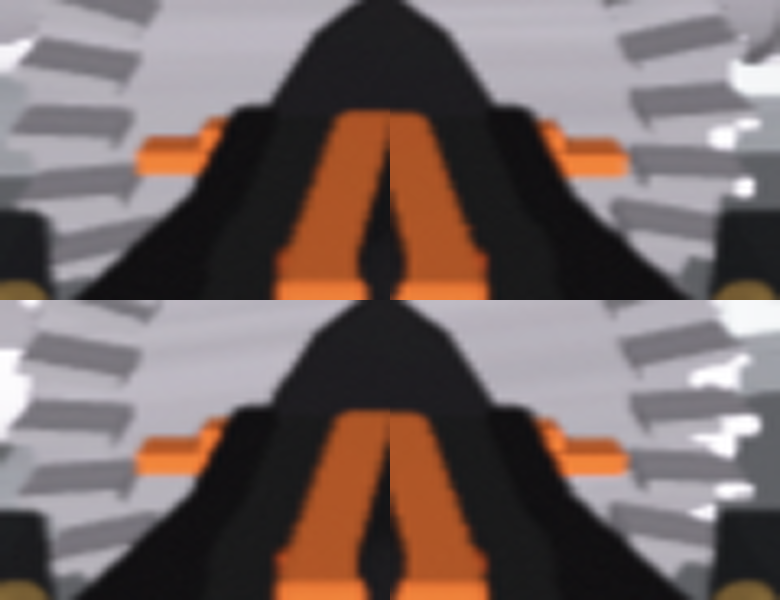

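Emit:
servo_tool(rows=[0.001,0,0,0,0,0,1,0.0009,0,0,0,0,0,1,0,0,0,0,0,0,1,0,0,0,0,0,0,1,0,0,0,0,0,0,-1,0,0,0,0,0,0,-1,0,0,0,0,0,0,-1,0,0,0,0,0,0,-1,0,0,0,0,0,0,-1,0,0,0,0,0,0,-1])

```text
time: 25.15
position: [519.6, 133.3, 211.5]
eef_rot: [[-0.0, -0.961, 0.278], [0.0, 0.278, 0.961], [-1.0, 0.0, 0.0]]
contact_force: [0.7, 0.1, 0.5]
grip_width: 85.9
```

```bash
python3 m.py w6
```

```text
25.35 tz [-0.048  0.054  0.028 -0.011 -0.007] 0.0032 j6 [0.0007 0.0005 0.0004 0.0003 0.0003] ang 1.2446 F [-0.1   0.09  0.41] w 86.43
```

View pics/w6.png

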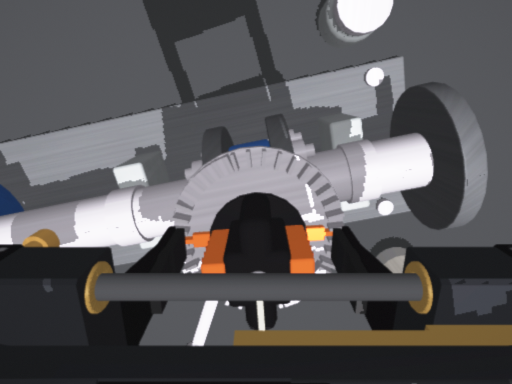

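The tabs are back out to about 204–315 px, the same as before the squeeze. Lifting straight up to check.

Emit:
servo_tool(rows=[0,0,0,-0.3,0,0,-1,0,0,0,-0.6,0,0,-1,0,0,0,-0.6,0,0,-1,0,0,0,-0.6,0,0,-1,0,0,0,-0.6,0,0,-1,0,0,0,-0.6,0,0,-1,0,0,0,-0.5,0,0,-1,0,0,0,-0.25,0,0,-1,0,0,0,0,0,0,-1,0,0,0,0,0,0,-1])

```text
time: 26.6
position: [519.2, 133.3, 292.1]
eef_rot: [[-0.001, -0.961, 0.277], [-0.0, 0.277, 0.961], [-1.0, 0.001, -0.0]]
contact_force: [-0.3, -0.9, -0.9]
grip_width: 87.2
```

Run:
```python
from cell import arm
from h import *
s=arm.observe(); R=np.array(s["eef_rot"]); print(s["time"],s["position"],np.degrees(np.arctan2(R[1,2],R[0,2])))
f=arm.grab_frame("wrist"); np.savez("pics/w7.npz",pos=s["position"],R=R,**f)
im=f["color"][:,:,::-1]; cv2.imwrite("pics/w7.png",im)
cv2.imwrite("pics/w7z.png",cv2.resize(np.ascontiguousarray(im[170:270,196:316]),(720,600),interpolation=cv2.INTER_CUBIC))
f=arm.grab_frame("top"); cv2.imwrite("pics/top7.png",f["color"][:,:,::-1])
```

```text
26.6 [519.21576448 133.28680815 292.10735725] 73.89311913352215
```

View pics/w7z.png

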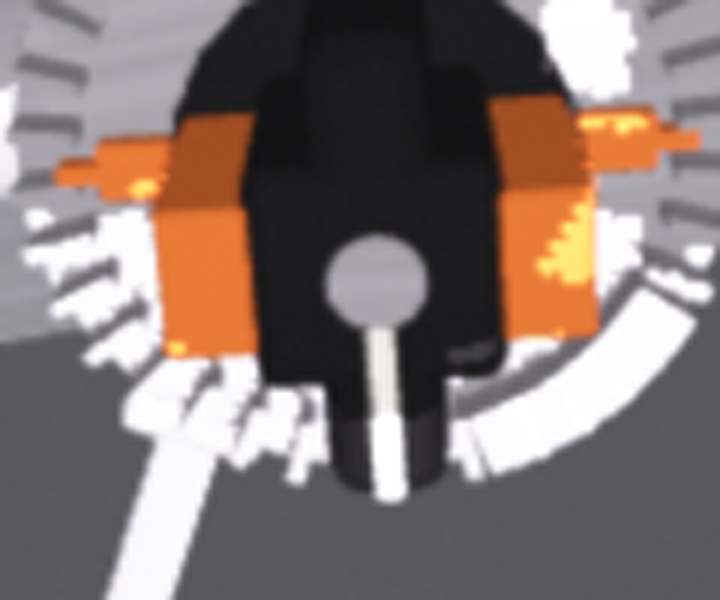

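View pics/top7.png

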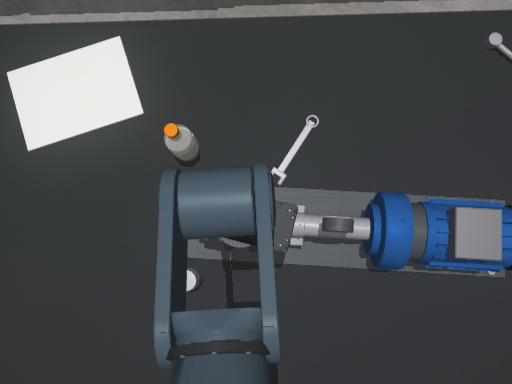

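Run:
```python
from h import *
f=np.load("pics/w7.npz"); M=np.eye(4);M[:3,:3]=f["R"];M[:3,3]=f["pos"]; T=M@f["tool_from_camera"]
g=lambda x,y,z:ray(f,196+(x+.5)/6-.5,170+(y+.5)/6-.5,z,T)
ang=lambda d:np.degrees(np.arctan2(d[1],d[0]))
for n,a,b,z in(("pads",(594,186),(154,210),235),("pads2",(598,333),(166,357),235),("feet",(700,140),(55,172),188)):
    d=g(*a,z)-g(*b,z); print(n,ang(d),np.linalg.norm(d),"turn rad from 145.2:",np.radians(145.2-ang(d)))
```

```text
pads 77.17920298606872 53.17908064679872 turn rad from 145.2: 1.187186867723828
pads2 77.33326439025578 53.61778259570838 turn rad from 145.2: 1.1844979889705178
feet 76.85684232563634 94.9469269209929 turn rad from 145.2: 1.1928131226272765
```

```bash
python3 -c "
from cell import arm
print(arm.finish_job())"
```

```text
the job is handed in; nothing more can be done
None
```

The valve is shut and the knob is locked in the 70° (1.222 rad) notch. I handed the job in at about 27 s of the 54 s allowed.

- **Squeeze and turn:** I squeezed both tabs home with 24 N (26 N for the last stretch), with the jaws at 44 mm. Side forces at the readings stayed within about 5 N.
- **Feel of the liner:** The torque was flat until about 1.022 rad, then rose at about 1.38 Nm/rad.
- **Choice of notch:** I passed the 1.047 rad notch because it sits only 0.025 rad past first contact, which the latch play could undo. I turned to about 1.245 rad and let the tabs go. The torque reading before the last small nudge was about 0.3 Nm, below the 0.4 Nm that would crush the liner.

**Last checks:**
- **Tabs:** The pads are back out to about 53.4 mm, the same as at the start within measurement error.
- **Knob angle:** The camera puts the knob at about 1.19 rad. That fits the rubber having pushed it back to the near side of the 1.222 rad play, so I estimate about 16 N on the liner. The camera angle is only good to about 0.005 rad or so.
- **Notch:** I judged that the teeth are seated from the pad spacing and the knob angle; I did not see the teeth in the notches directly.
- **Clearance:** The gripper is open about 80 mm above the grasp height and touches nothing.
- **Bottle, jar and wrench:** By eye, the bottle and wrench look unmoved in the top view. The jar is partly hidden by the arm there, but the part in view is where it was.

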